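# Line up the inkstones in the rinse tray and open the cleaner

### The arm

A 7-joint arm with a two-finger parallel gripper is mounted at the origin on the work surface. World frame = base frame: x ahead of the robot, y to its left, z up, the work surface at z = 0. Lengths are in m, angles in rad, forces in N, time in s.
With the tool pointing down it reaches from about 0.35 to 0.9 m from the base axis. Payload 8.1 kg.
Tool frame: the origin (TCP) lies on the front face of the gripper's body, between the roots of the fingers; the fingertips stand 73 mm ahead of it and the grasp point (between the pads) lies 54 mm ahead of it; z points along the fingers, y is the line along which they close (so a half turn about z gives the same grasp; the last joint's range is limited). The gripper opens to 85 mm and grips with 20 to 120 N. Pads are 22 mm wide; open, the fingers measure 114 mm over their backs; the gripper's body (76 mm by 85 mm) begins 54 mm behind the grasp point. The pads swing forward as they close: fully open they stand 13 mm farther back than shut.
Start: joints at [1.043, 0.434, 0.025, 1.573, -0.012, 1.134, -0.075], TCP at [0.258, -0.569, 0.304] pointing down, gripper open.
Joint ranges: [-2.62, 2.62], [-0.44, 2.09], [-1.27, 1.32], [0.08, 2.57], [-1.32, 4.46], [0.12, 2], [-2.74, 2.74]. Speed limits (rad/s): [2.22, 2.22, 3.01, 3.01, 3.14, 3.14, 3.14].

### API

Orientations are given as a unit quaternion [x, y, z, w].
In Python, from bench import * gives the robot as it stands. The module is installed in compiled form; this text tells all that it offers.
- The arm moves only by the shell command python3 -m inch 'ROWS' [FORCE]. ROWS is JSON, one flat list of numbers, 7 for each row, row after row: the shift along the world's x, y, z in mm, then the turn, a rotation vector about the world's x, y, z in rad, then the closure, from 0 (fully open) to 1 (shut). In form: [tx, ty, tz, rx, ry, rz, hand, tx, ty, tz, rx, ry, rz, hand, ...]. A call has 1 to 12 rows; each row is the pose to reach, as a shift and turn from the pose commanded when the call began; what a row does not reach only later rows make up. A row lasts 1/10 s, in which the tool goes at most 50 mm and 8.59 degrees, less where a joint would pass 70% of its speed; a pose out of reach is approached as far as the arm can. A call with a gripper value outside its range is refused whole. The fingers move at their own pace and stop on an object; FORCE is the grip in N (left out, the last holds). Time passes only in rows, so rows that repeat a pose let the fingers close. It gives the time, the measured TCP pose, the force, the opening and the grip force at its end, in the units of the state.
- state(): the state, without advancing time (a new reading comes with each control period).
- read_camera(name): name is "side" or "top"; returns the picture (420x560x3 uint8, blue, green, red); there is no depth.
- get_calibration(name): a dict with "camera_matrix" (3x3 intrinsics, pixels), "D" ([k1, k2, p1, p2, k3] as OpenCV has them; the pictures are not rectified), "position" and "attitude" of the camera in the world. Camera axes: x right, y down, z forward; pixel columns grow to the right and rows downward; lengths in m; the calibration is good to about 2 mm. A picture is of the moment at which its call begins. get_calibration takes no time and is no camera call.
- sign_off(): hands the job in; it is judged then, once.
The state is a dict: "t": time; "q": joint angles; "joint_velocities": joint speeds; "joint_efforts": joint torques, N m; "ee_pos": TCP position; "orientation": TCP orientation; "force": force on the tool from outside, world axes, zero at the start; "moment": the same for the moment, N m; "gripper_width": opening from 0.0 (shut) to 1.0 (fully open); "grasp_force": force on a finger pad.
Only numpy, scipy, OpenCV 4.12 (cv2) and the standard library are available. Lean on these libraries where they do the work, as an engineer would, in place of code of your own. Each camera call takes 0.05 s, during which the arm holds its last target. There are 200 camera calls.

### The job

Get the used inkstones ready for cleaning: take any ink sticks off them and lay them flat on the little wooden board, and line up all the inkstones in the white rinse tray in one straight, even row along the tray's far wall, each flat and square to that wall with a short end against it, and about 30 mm (half a stone's width) between neighbours. Only then open the child-resistant bottle of cleaner: press its cap down, turn it anticlockwise past the ratchet, lift it off and set it right way up in the middle of the white dish. Leave the other things on the table where they are.

Things in the scene. Friction and masses are not known exactly. Their poses are not given: they have to be found in the camera images.
- tray: White enamelled rinse tray with a dark rim, fixed to the table, open on top: 268 (x) x 468 (y) x 26 mm (z) outside, walls and floor 4 mm thick, 260 x 460 mm inside. Origin: centre of its underside. Its x points to the far long wall (away from the robot), whose inner face is at x = +130 mm; the floor is at z = 4 mm.
- stone1: Dark slate inkstone, a slab 110 (its x) x 60 (its y) x 22 mm (z), about 0.3 kg. Its top is a shallow open well 94 x 44 mm, 8 mm deep, inside an 8 mm wide rim. Origin: centre of the underside; x along its length, either end may face the wall. May be absent (None).
- stone2: Dark slate inkstone, a slab 110 (its x) x 60 (its y) x 22 mm (z), about 0.3 kg. Its top is a shallow open well 94 x 44 mm, 8 mm deep, inside an 8 mm wide rim. Origin: centre of the underside; x along its length, either end may face the wall. May be absent (None).
- stone3: Dark slate inkstone, a slab 110 (its x) x 60 (its y) x 22 mm (z), about 0.3 kg. Its top is a shallow open well 94 x 44 mm, 8 mm deep, inside an 8 mm wide rim. Origin: centre of the underside; x along its length, either end may face the wall. May be absent (None).
- stone4: Dark slate inkstone, a slab 110 (its x) x 60 (its y) x 22 mm (z), about 0.3 kg. Its top is a shallow open well 94 x 44 mm, 8 mm deep, inside an 8 mm wide rim. Origin: centre of the underside; x along its length, either end may face the wall. May be absent (None).
- stick1: Dark ink stick with thin gilt lines on top, a bar 80 (its x) x 24 (its y) x 18 mm (z), 45 g. Origin: centre of its underside. It starts lying in the well of one of the inkstones, along it, standing 10 mm proud of the stone's rim. May be absent (None).
- stick2: Dark ink stick with thin gilt lines on top, a bar 80 (its x) x 24 (its y) x 18 mm (z), 45 g. Origin: centre of its underside. It starts lying in the well of one of the inkstones, along it, standing 10 mm proud of the stone's rim. May be absent (None).
- board: Plain pine board on the table, fixed, 120 (its x) x 130 (its y) x 8 mm; origin: centre of its underside.
- bottle: Squat white square bottle (102 mm wide), full, held fast in a steel holder (128 mm square) screwed to the table: fixed, it cannot move or turn. Origin: centre of the holder's underside, z up; the neck is centred on this z axis. The flat shoulder under the cap is 118 mm up.
- cap: Black ribbed round child-resistant cap, 64 mm in diameter, 40 mm tall, 50 g. Origin: centre of its lower rim; z up through its top. Locked, its origin is 125 mm above the bottle's origin and its x axis lies along the bottle's x. Not pressed, it turns only 3 degrees or so and cannot be lifted.
- neck (a point): Foot of the bottle's neck (21 mm tall), at the shoulder. Three lugs with ratchet teeth hold the cap, a spring pushes it up: 8 N at first, 15 N at the stop 7 mm down. Pressed 4.5 to 6.5 mm it clears the teeth; then turn it anticlockwise seen from above, about 60 degrees (free from 40, stop at 88). Let up there, it rises 3 mm and lifts straight off; let up sooner, it stays caught.
- dish: Loose shallow round white dish, 150 mm across the rim, 16 mm tall, 0.3 kg; its flat inner floor, about 90 mm across, is 5 mm above its origin (centre of the underside).
- carton1: Red-and-white ink-stick carton, 105 x 36 x 24 mm (long along its x), standing or lying loose on the table; origin at the centre of its underside. Not part of the job.
- carton2: Another such carton, 105 x 36 x 24 mm, standing or lying loose on the table; origin at the centre of its underside. Not part of the job.
- weight: Steel bar paperweight, 18 x 200 x 12 mm (long along its y), standing or lying loose on the table; origin at the centre of its underside. Not part of the job.
- brush: Calligraphy brush, 255 mm long along its x, 11 mm thick, standing or lying loose on the table; origin at the centre of its underside. Not part of the job.
- cup: White cup, 76 mm across the rim, 85 mm tall, standing or lying loose on the table; origin at the centre of its underside. Not part of the job.
- inkbottle: Slim black ink bottle with an ordinary small green cap, 56 mm across, 145 mm tall, standing or lying loose on the table; origin at the centre of its underside. Not part of the job.
Not all that is in view belongs to the job. Leave any red look-alike of the stone2 alone.

How it is judged:
On the way, in this order (a step that is already met when the one before it is completed fails the run):
1. all ink sticks lie on the board and all inkstones in an even row against the far wall of the tray (x of stick1 in the frame of board between -0.06 and 0.06 m and y of stick1 in the frame of board between -0.065 and 0.065 m and z of stick1 in the frame of board between 0.004 and 0.013 m and angle between each of stick1, stick2's own z axis and vertical below 0.15 rad and x of stick2 in the frame of board between -0.06 and 0.06 m and y of stick2 in the frame of board between -0.065 and 0.065 m and z of stick2 in the frame of board between 0.004 and 0.013 m and x of stone1 in the frame of tray between 0.067 and 0.08 m and z of each of stone1, stone2, stone3, stone4 in the frame of tray below 0.009 m and angle between the x axis of each of stone1, stone2, stone3, stone4 and the x axis of tray, either way round below 0.12 rad and angle between each of stone1, stone2, stone3, stone4's own z axis and vertical below 0.1 rad and (horizontal distance between stone1 and stone2 between 0.078 and 0.102 m or horizontal distance between stone1 and stone3 between 0.078 and 0.102 m or horizontal distance between stone1 and stone4 between 0.078 and 0.102 m) and (horizontal distance between stone1 and stone2 between 0.078 and 0.102 m or horizontal distance between stone1 and stone2 between 0.156 and 0.204 m or horizontal distance between stone1 and stone2 between 0.234 and 0.306 m) and (horizontal distance between stone1 and stone3 between 0.078 and 0.102 m or horizontal distance between stone1 and stone3 between 0.156 and 0.204 m or horizontal distance between stone1 and stone3 between 0.234 and 0.306 m) and (horizontal distance between stone1 and stone4 between 0.078 and 0.102 m or horizontal distance between stone1 and stone4 between 0.156 and 0.204 m or horizontal distance between stone1 and stone4 between 0.234 and 0.306 m) and x of stone2 in the frame of tray between 0.067 and 0.08 m and (horizontal distance between stone2 and stone1 between 0.078 and 0.102 m or horizontal distance between stone2 and stone3 between 0.078 and 0.102 m or horizontal distance between stone2 and stone4 between 0.078 and 0.102 m) and (horizontal distance between stone2 and stone3 between 0.078 and 0.102 m or horizontal distance between stone2 and stone3 between 0.156 and 0.204 m or horizontal distance between stone2 and stone3 between 0.234 and 0.306 m) and (horizontal distance between stone2 and stone4 between 0.078 and 0.102 m or horizontal distance between stone2 and stone4 between 0.156 and 0.204 m or horizontal distance between stone2 and stone4 between 0.234 and 0.306 m) and x of stone3 in the frame of tray between 0.067 and 0.08 m and (horizontal distance between stone3 and stone1 between 0.078 and 0.102 m or horizontal distance between stone3 and stone2 between 0.078 and 0.102 m or horizontal distance between stone3 and stone4 between 0.078 and 0.102 m) and (horizontal distance between stone3 and stone4 between 0.078 and 0.102 m or horizontal distance between stone3 and stone4 between 0.156 and 0.204 m or horizontal distance between stone3 and stone4 between 0.234 and 0.306 m) and x of stone4 in the frame of tray between 0.067 and 0.08 m and (horizontal distance between stone4 and stone1 between 0.078 and 0.102 m or horizontal distance between stone4 and stone2 between 0.078 and 0.102 m or horizontal distance between stone4 and stone3 between 0.078 and 0.102 m)), for 0.2 s.
2. the cap, still on the neck, is turned past its ratchet (horizontal distance between cap and bottle below 0.008 m and z of cap in the frame of bottle below 0.133 m and angle between the x axis of cap and the x axis of bottle, either way round above 0.55 rad), for 0.1 s.
At the end, for the whole second after the job is handed in: The ink sticks lie on the board; every inkstone lies flat in the tray, its end within 8 mm of the far wall, square to it within 7 degrees, in one unbroken row with each gap 30 mm, give or take 12 mm; the cap stands right way up in the dish, within 25 mm of its middle; all at rest (all of step 1 and horizontal distance between cap and dish below 0.025 m and z of cap in the frame of dish between 0 and 0.01 m and angle between cap's own z axis and vertical below 0.15 rad and height (world z) of dish below 0.01 m and linear speed of each of cap, stone1, stone2, stone3, stone4, stick1, stick2 below 0.02 m/s); the robot touches nothing.
It fails at once if a carton, the paperweight, the brush, the cup or the ink bottle is disturbed (moved 30 mm) (distance of any of carton1, carton2, weight, brush, cup, inkbottle from where it was at the start of the episode above 0.03 m).
Of stone3, stone4 only 1 to 2 are there at a start; the rules pass over those that are not, and their reading is None.
Of stick1, stick2 only 1 to 2 are there at a start; the rules pass over those that are not, and their reading is None.
At some moment in a run one of stone1, stone2, stone3, stone4 may be knocked a few centimetres aside while the robot is not near it.
It also fails if it takes over 210 s, if anything falls off the work surface, if the arm or the gripper's body presses on something with over 40 N, if the wrist force passes 120 N, or if a joint passes its speed limit or range.

## Working session

There is one attempt and no reset: what is moved stays moved. The work goes in short steps, Python scripts to look and compute and a shell command to move; the robot and the scene stay as the last step left them, time stands still between calls to the robot, and variables do not carry over. Pictures are saved under pics/ and viewed, at most 14 in all, crops included, and the job is handed in when it is done.

```bash
mkdir -p pics; python3 - <<'E'
from bench import *
import cv2,json
for n in("top","side"):
    cv2.imwrite(f"pics/{n}0.png",cv2.resize(read_camera(n),(784,588),interpolation=cv2.INTER_CUBIC)); c=get_calibration(n);print(n,c)
print(state())
E
```

```text
top {'camera_matrix': array([[508.80420565,   0.        , 276.77811883],
       [  0.        , 508.80420565, 214.45462556],
       [  0.        ,   0.        ,   1.        ]]), 'D': array([-0.167225,  0.      ,  0.      ,  0.      ,  0.      ]), 'position': array([ 0.33281607, -0.01304587,  1.20172948]), 'attitude': array([-0.70348164,  0.70390252, -0.07029771,  0.06850589])}
side {'camera_matrix': array([[539.2749917 ,   0.        , 282.61729505],
       [  0.        , 539.2749917 , 207.19612525],
       [  0.        ,   0.        ,   1.        ]]), 'D': array([-0.11396934,  0.        ,  0.        ,  0.        ,  0.        ]), 'position': array([0.29810998, 0.92421639, 0.78934279]), 'attitude': array([-0.13495245,  0.88317379, -0.44561191,  0.05676194])}
{'t': 0.1, 'q': array([ 1.0434017 ,  0.43518389,  0.0249889 ,  1.57399807, -0.01161262,
        1.13399066, -0.07510915]), 'joint_velocities': array([-0.00046226, -0.0005307 ,  0.00048224, -0.00209926, -0.00025768,
        0.00045005, -0.0012239 ]), 'joint_efforts': array([ 2.62711874e-03, -6.71764684e+01,  1.02820203e+00, -3.16908324e+01,
        1.58291019e-02,  7.15476941e-03, -4.83654060e-05]), 'ee_pos': array([ 0.25739859, -0.56915892,  0.30318865]), 'orientation': array([ 9.77538408e-01,  2.10756131e-01, -2.12319164e-04, -6.85226045e-04]), 'force': array([ 0.26167678, -0.68498861, -0.08903165]), 'moment': array([-0.00170461,  0.04332292, -0.07613724]), 'grasp_force': 0.0, 'gripper_width': 0.997940552393111}
```

View pics/top0.png

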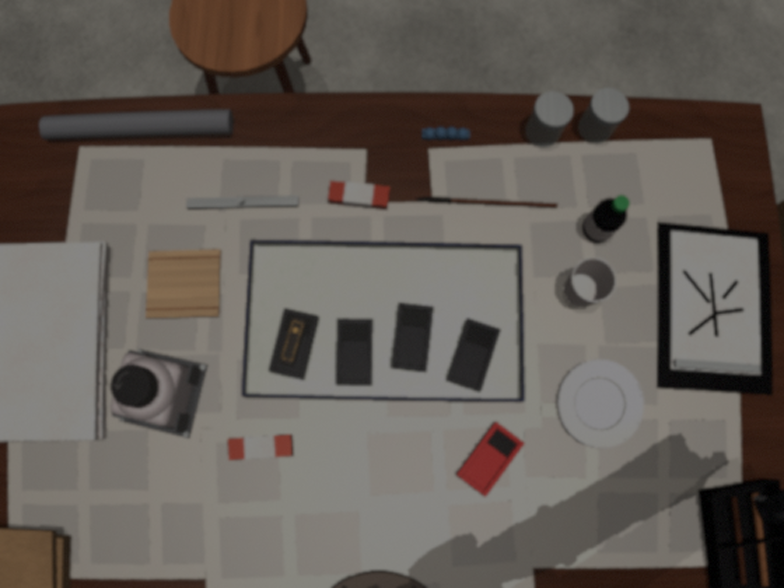

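View pics/side0.png

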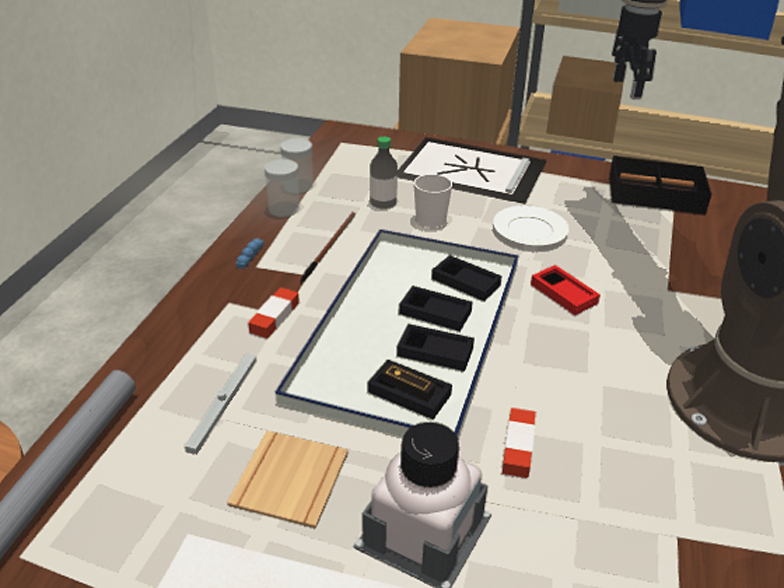

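The top view has +x up and +y left. It shows a tray with four dark stones at about (294,344), (354,352), (412,337) and (473,355) px. The first one carries a stick with gilt lines. The board is at (183,283), the black cap at (133,387), and the dish at (600,403).

Candidates that could be confused:
- **Stones:** the red block at (490,458) is the look-alike, so I leave it alone. The black picture frame at (714,305) and the black box at (740,530) are not stones.
- **Sticks:** the cartons at (359,194) and (260,447) are not sticks.
- **Cap:** the green ink-bottle cap at (620,202) is not the cap I want.

Next I'll measure by fitting boxes in both views.

```bash
cat > lib.py <<'E'
from bench import *
import numpy as np,cv2
from scipy.spatial.transform import Rotation as R
from scipy.optimize import minimize,least_squares
C={n:get_calibration(n) for n in("top","side")}
def proj(n,p):
    c=C[n];r=R.from_quat(c["attitude"]).inv();q=r.apply(np.atleast_2d(p)-c["position"])
    return cv2.projectPoints(q.reshape(-1,1,3),np.zeros(3),np.zeros(3),c["camera_matrix"],c["D"])[0].reshape(-1,2)
def ray(n,px):
    c=C[n];u=cv2.undistortPoints(np.array([[px]],float),c["camera_matrix"],c["D"])[0,0]
    return R.from_quat(c["attitude"]).apply([*u,1])
def at(n,px,z):
    d=ray(n,px);o=C[n]["position"];return o+d*(z-o[2])/d[2]
def tri(a,b):
    o=[C[n]["position"] for n in("top","side")];d=[ray("top",a),ray("side",b)]
    s=np.linalg.lstsq(np.c_[d[0],-d[1]],o[1]-o[0],rcond=None)[0];p,q=o[0]+s[0]*d[0],o[1]+s[1]*d[1]
    return (p+q)/2,np.linalg.norm(p-q)
def box(x,y,z,a,L,W,H):
    q=np.array([[i*L/2,j*W/2,k] for i in(-1,1) for j in(-1,1) for k in(0,H)])
    return R.from_euler("z",a).apply(q)+[x,y,z]
S=8
def hullmask(n,pts):
    h=cv2.convexHull((proj(n,pts)*S).astype(np.float32)).astype(np.int32)
    return cv2.resize(cv2.fillPoly(np.zeros((420*S//2,560*S//2),np.float32),[h//2],1),(560,420),interpolation=cv2.INTER_AREA)
def fitbox(masks,p0,dims,fitz=True):
    def f(p):
        z=p[2] if fitz else p0[2]
        return sum(np.abs(hullmask(n,box(p[0],p[1],z,p[3],*dims))-m).sum() for n,m in masks.items())
    s=np.array(p0)+np.vstack([np.zeros(4),np.diag([.008,.008,.006,.1])])
    r=minimize(f,p0,method="Nelder-Mead",options=dict(initial_simplex=s,xatol=2e-4,fatol=.3,maxiter=250))
    return r.x,r.fun
def dark(im,th):return (im.max(2)<th).astype(np.uint8)
def blobs(n,im,th,seeds,region=None):
    m=dark(im,th)
    if region is not None:m&=region
    k,l=cv2.connectedComponents(m)
    out=[]
    for s in seeds:
        x,y=np.round(s).astype(int);w=l[y-6:y+7,x-6:x+7];v=np.bincount(w[w>0]).argmax();b=(l==v).astype(np.uint8)
        c=max(cv2.findContours(b,0,2)[0],key=cv2.contourArea);o=np.zeros((420,560),np.uint8);cv2.fillPoly(o,[cv2.convexHull(c)],1);out.append(o.astype(np.float32))
    return out
E
python3 - <<'E'
from lib import *
np.set_printoptions(precision=4,suppress=True)
v=1/1.4
T={"trayFR":((521,246),(380,232)),"trayNR":((523,400),(518,256)),"trayFL":((251,242),(277,394)),
"bd1":((147,251),(229,505)),"bd2":((218,250),(269,432)),"bd3":((220,316),(347,449)),"bd4":((147,318),(317,526)),
"captop":((133,387),(430,440)),"dish":((600,403),(531,227)),"dishfloor":((600,403),(531,227)),
"weight":((242,202),(222,401)),"carton1":((359,189),(273,306)),"cup":((592,276),(433,185))}
for k,(a,b) in T.items():
    p,e=tri(np.array(a)*v,np.array(b)*v);print(k,p,"err %.4f"%e)
ims={n:read_camera(n) for n in C}
seedT=np.array([(294,330),(354,352),(412,337),(473,355)])*v
for n,im in ims.items():
    for s in [(354,352),(330,290)] if n=="top" else [(436,347),(350,330)]:
        x,y=(np.array(s)*v).astype(int);print(n,im[y,x])
a=cv2.resize(ims["top"][160:300,160:390],(690,420),interpolation=cv2.INTER_CUBIC);cv2.imwrite("pics/c1.png",np.clip(a*1.8,0,255).astype(np.uint8))
E
```

```text
trayFR [ 0.6664 -0.2484  0.014 ] err 0.0018
trayNR [ 0.3992 -0.241   0.021 ] err 0.0004
trayFL [0.6727 0.2208 0.0176] err 0.0017
bd1 [0.6596 0.4107 0.0021] err 0.0029
bd2 [0.6608 0.2812 0.0043] err 0.0011
bd3 [0.5461 0.2734 0.0003] err 0.0032
bd4 [ 0.5409  0.4036 -0.0004] err 0.0001
captop [0.4114 0.3643 0.1597] err 0.0056
dish [ 0.3934 -0.377   0.0047] err 0.0004
dishfloor [ 0.3934 -0.377   0.0047] err 0.0004
weight [0.752  0.2438 0.0001] err 0.0015
carton1 [0.7656 0.0333 0.0189] err 0.0036
cup [ 0.595  -0.3532  0.0758] err 0.0053
top [39 40 41]
top [126 133 133]
side [41 37 39]
side [220 231 230]
```

View pics/c1.png

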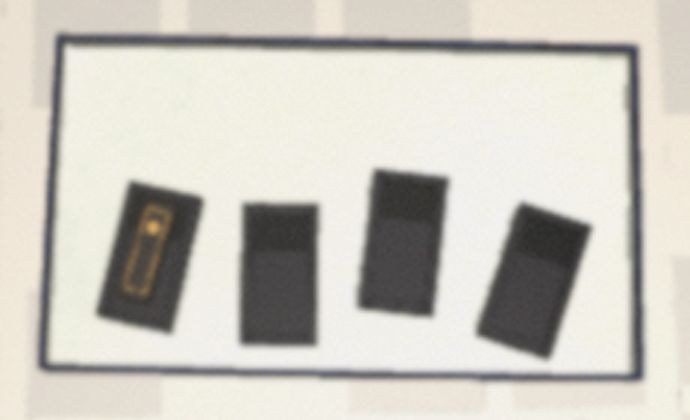

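The crop confirms four dark slate stones in the tray. The stick with gilt lines lies in the leftmost well, and none of the four is red. Next I fit the poses.

```bash
cat > meas.py <<'E'
from lib import *
np.set_printoptions(precision=4,suppress=True)
v=1/1.4
def rectfit(obs,L,W,z,p0):
    def f(p):
        r=[]
        for n,i,j,px in obs:
            q=R.from_euler("z",p[2]).apply([i*L/2,j*W/2,0])+[p[0],p[1],p[3]]
            r+=list(proj(n,q)[0]-np.array(px)*v)
        return r
    s=least_squares(f,[*p0,z]);return s.x,np.abs(s.fun).max()
def stones(seeds3):
    out=[]
    ims={n:read_camera(n) for n in C};B={}
    for n in C:
        B[n]=blobs(n,ims[n],85 if n=="top" else 100,proj(n,seeds3))
    for i,s in enumerate(seeds3):
        for ms in ({n:B[n][i] for n in C},{"top":B["top"][i]}):
            both=len(ms)==2
            p,e=fitbox(ms,[s[0],s[1],.004,0],(.11,.06,.022),fitz=both)
            out.append(p);print(i,"both" if both else "top ",p,"res %.0f"%e,[int(m.sum()) for m in ms.values()])
    return out
E
python3 - <<'E'
from meas import *
print("tray",rectfit([("top",1,-1,(521,245.5)),("top",-1,-1,(523,400)),("top",1,1,(250.5,241.5)),("top",-1,1,(244,397)),("side",1,-1,(380,231)),("side",-1,-1,(518.5,256)),("side",1,1,(277,394))],.268,.468,.026,[.53,-.01,0]))
print("board",rectfit([("top",1,1,(147,250.5)),("top",1,-1,(218.5,250)),("top",-1,-1,(220,316)),("top",-1,1,(147,318)),("side",1,1,(229,505)),("side",1,-1,(269,432)),("side",-1,-1,(347,449)),("side",-1,1,(317,526))],.12,.13,.008,[.6,.34,0]))
stones([at("top",np.array(s)*v,.02) for s in [(294,344),(354,352),(412,337),(473,355)]])
# cap: dark blob in top & dish
t=read_camera("top");m=dark(t,60);k,l,st,ce=cv2.connectedComponentsWithStats(m)
i=l[int(387*v),int(130*v)];print("cap",st[i],ce[i])
c=max(cv2.findContours((l==i).astype(np.uint8),0,2)[0],key=cv2.contourArea)
print(cv2.minEnclosingCircle(c))
a=cv2.resize(t[235:325,65:160],(760,720),interpolation=cv2.INTER_CUBIC)[:600]
s=read_camera("side");b=cv2.resize(s[290:420,240:360],(554,600),interpolation=cv2.INTER_CUBIC)
cv2.imwrite("pics/c2.png",np.hstack([np.clip(cv2.resize(t[235:325,70:108+0],(240,600))*1.,0,255).astype(np.uint8),b]))
cv2.imwrite("pics/c2.png",np.hstack([np.clip(cv2.resize(t[240:320,70:155],(425,400),interpolation=cv2.INTER_CUBIC)*1.8,0,255).astype(np.uint8),cv2.resize(b,(369,400))]))
E
```

```text
tray (array([ 0.5357, -0.0113, -0.0133,  0.0179]), np.float64(0.7931283921215027))
board (array([0.6022, 0.3419, 0.0385, 0.0011]), np.float64(1.5243879342110347))
0 both [ 0.4954  0.1419 -0.0019 -0.2283] res 91 [1259, 1538]
0 top  [ 0.4936  0.1413  0.0263 -0.2212] res 43 [1259]
1 both [ 0.4827  0.0398 -0.001   0.0013] res 98 [1210, 1296]
1 top  [0.4807 0.0394 0.0069 0.0022] res 38 [1210]
2 both [ 0.5062 -0.0566 -0.0004 -0.1181] res 106 [1241, 1112]
2 top  [ 0.5051 -0.0569  0.0125 -0.1191] res 54 [1241]
3 both [ 0.4768 -0.1604 -0.002  -0.3236] res 91 [1264, 974]
3 top  [ 0.4754 -0.1597  0.0184 -0.3352] res 46 [1264]
cap [ 80 261  33  30 777] [ 95.7053 275.5251]
((95.98412322998047, 275.4973449707031), 16.363506317138672)
```

View pics/c2.png

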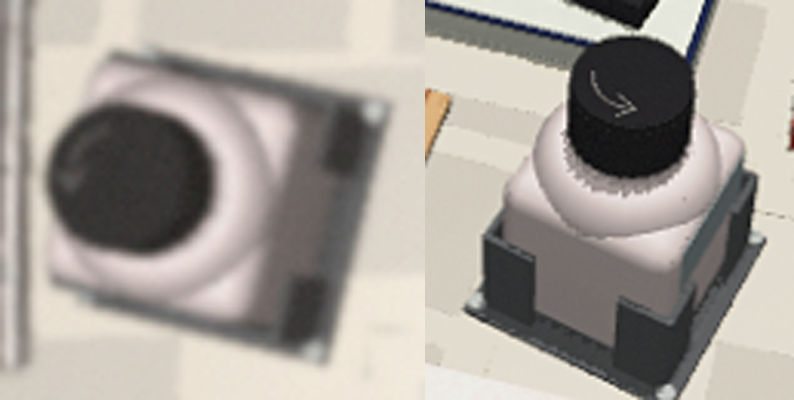

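The right-hand crop shows the cap upright with its arrow visible, and the left-hand crop shows it from above. Both agree with the estimate near (0.41, 0.364). The heights come out about 5 mm low in the side view, which is a calibration bias. The horizontal positions agree to about 2 mm, and I can use contact to settle the rest.

I'll start the first move now.

```bash
python3 -m inch '[237,711,-103,0,0,-0.65,0.4,237,711,-103,0,0,-0.65,0.4,237,711,-103,0,0,-0.65,0.4,237,711,-103,0,0,-0.65,0.4,237,711,-103,0,0,-0.65,0.4,237,711,-103,0,0,-0.65,0.4,237,711,-103,0,0,-0.65,0.4,237,711,-103,0,0,-0.65,0.4,237,711,-103,0,0,-0.65,0.4,237,711,-103,0,0,-0.65,0.4,237,711,-103,0,0,-0.65,0.4,237,711,-103,0,0,-0.65,0.4]' 40
python3 -c "
from lib import *
print(at('top',(209,243.3),.036),at('top',(95.9,275.5),.165), at('top',np.array((600,403))/1.4,.012))
# tray top-only
v=1/1.4
for c in [(521,245.5),(523,400),(250.5,241.5),(244,397)]: print(at('top',np.array(c)*v,.026))
for c in [(147,250.5),(218.5,250),(220,316),(147,318)]: print(at('top',np.array(c)*v,.008))"
```

```text
t: 1.6
ee_pos: [0.4446, -0.0079, 0.223]
orientation: [0.994, -0.113, 0.001, -0.0]
force: [0.9, -0.1, 0.5]
gripper_width: 0.596
grasp_force: 0.0
[0.49691134 0.14101186 0.036     ] [0.4101362  0.36011643 0.165     ] [ 0.39279762 -0.37474523  0.012     ]
[ 0.66304146 -0.24614381  0.026     ]
[ 0.39874152 -0.24004799  0.026     ]
[0.67029596 0.21984294 0.026     ]
[0.403894   0.22133742 0.026     ]
[0.66042781 0.40904405 0.008     ]
[0.66036777 0.27957323 0.008     ]
[0.5431034  0.27133062 0.008     ]
[0.53934465 0.40066948 0.008     ]
```

```bash
python3 -m inch '[50,147,-23,0,0,0,0.4,50,147,-23,0,0,0,0.4,50,147,-23,0,0,0,0.4,50,147,-60,0,0,0,0.4,50,147,-80,0,0,0,0.4,50,147,-80,0,0,0,0.4,50,147,-80,0,0,0,0.4]'
python3 - <<'E'
from lib import *
s=state();print(s["ee_pos"],R.from_quat(s["orientation"]).as_matrix()[:,:2].T,s["gripper_width"])
a=read_camera("side");b=read_camera("top")
cv2.imwrite("pics/d1.png",np.hstack([cv2.resize(a[200:340,230:380],(428,400),interpolation=cv2.INTER_CUBIC),np.clip(cv2.resize(b[190:300,160:260],(364,400),interpolation=cv2.INTER_CUBIC)*1.8,0,255).astype(np.uint8)]))
E
```

```text
t: 2.3
ee_pos: [0.4943, 0.137, 0.1432]
orientation: [0.994, -0.113, -0.0, 0.0]
force: [0.4, -0.2, -0.0]
gripper_width: 0.601
grasp_force: 0.0
[0.49425224 0.13696903 0.14317801] [[ 9.74666033e-01 -2.23664888e-01 -3.77560316e-04]
 [-2.23664717e-01 -9.74666042e-01  4.47374676e-04]] 0.6012918797800713
```

View pics/d1.png

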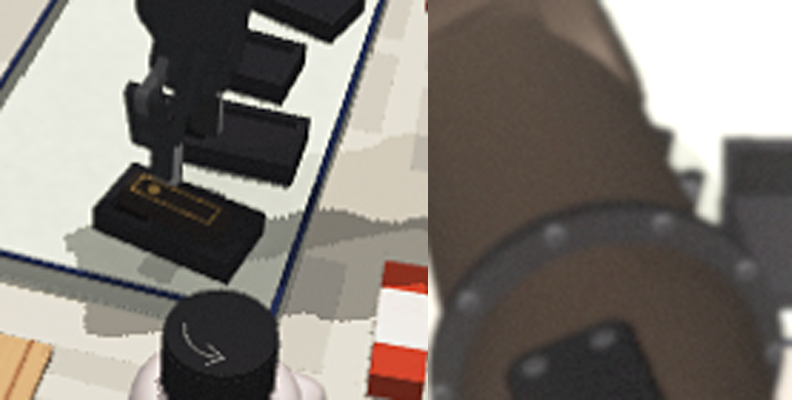

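```bash
python3 - <<'E'
from lib import *
c=np.array([.4943,.137,.0]);d=np.array([.2237,.9747,0])
for w in (.0255,.033,.040):
  for z in(.070,.074): print(w,z,proj("side",c+d*w+[0,0,z]),proj("side",c+d*w+[0,0,z])*0+ (proj("side",c+d*w+[0,0,z])-[230,200])*2.857)
E
```

```text
0.0255 0.07 [[289.03758505 261.71130321]] [[168.6703805  176.30919327]]
0.0255 0.074 [[289.09314499 260.20571392]] [[168.82911524 172.00772467]]
0.033 0.07 [[287.17384229 263.9284148 ]] [[163.34566743 182.64348107]]
0.033 0.074 [[287.22535146 262.42074111]] [[163.49282911 178.33605736]]
0.04 0.07 [[285.41777883 266.01705364]] [[158.32859411 188.61072226]]
0.04 0.074 [[285.46542286 264.50748218]] [[158.46471312 184.29787659]]
```

```bash
python3 -m inch '[1,4,-20,0,0,0,0.4,1,4,-35,0,0,0,0.4,1,4,-43,0,0,0,0.4,1,4,-43,0,0,0,0.4,1,4,-43,0,0,0,0.4]'
```

```text
t: 2.9
ee_pos: [0.4956, 0.1411, 0.1007]
orientation: [0.994, -0.113, 0.0, -0.0]
force: [0.3, -0.1, 0.4]
gripper_width: 0.602
grasp_force: 0.0
```

```bash
python3 -m inch '[0,0,0,0,0,0,0.7,0,0,0,0,0,0,0.8,0,0,0,0,0,0,0.8,0,0,0,0,0,0,0.8,0,0,0,0,0,0,0.8]' 30;  python3 -m inch '[0,0,0,0,0,0,0.8,0,0,20,0,0,0,0.8,0,0,60,0,0,0,0.8,0,0,90,0,0,0,0.8,0,0,90,0,0,0,0.8]'
```

```text
t: 3.4
ee_pos: [0.4956, 0.1413, 0.1007]
orientation: [0.994, -0.112, 0.001, -0.0]
force: [-1.3, -0.6, 5.9]
gripper_width: 0.27
grasp_force: 29.4
t: 3.9
ee_pos: [0.4972, 0.142, 0.194]
orientation: [0.994, -0.112, 0.003, -0.002]
force: [0.6, -0.7, -1.0]
gripper_width: 0.267
grasp_force: 30.1
```

```bash
python3 -m inch '[104,199,0,0,0,0,0.8,104,199,0,0,0,0,0.8,104,199,0,0,0,0,0.8,104,199,0,0,0,0,0.8,104,199,0,0,0,0,0.8,104,199,-40,0,0,0,0.8,104,199,-70,0,0,0,0.8,104,199,-85,0,0,0,0.8,104,199,-95,0,0,0,0.8,104,199,-98,0,0,0,0.8,104,199,-98,0,0,0,0.8]'
```

```text
t: 5.0
ee_pos: [0.5996, 0.3403, 0.0926]
orientation: [0.994, -0.113, 0.0, -0.0]
force: [-0.2, 0.1, -0.2]
gripper_width: 0.272
grasp_force: 30.0
```

```bash
python3 -m inch '[0,0,-2,0,0,0,0.8,0,0,-2,0,0,0,0.8,0,0,-2,0,0,0,0.55,0,0,-2,0,0,0,0.4,0,0,-2,0,0,0,0.4,0,0,-2,0,0,0,0.4,0,0,40,0,0,0,0.4,0,0,90,0,0,0,0.4,0,0,110,0,0,0,0.4,0,0,110,0,0,0,0.4]'
python3 - <<'E'
from meas import *
a=read_camera("side")
cv2.imwrite("pics/e1.png",cv2.resize(a[230:390,130:370],(720,480),interpolation=cv2.INTER_CUBIC))
E
```

```text
t: 6.0
ee_pos: [0.6008, 0.3414, 0.2064]
orientation: [0.994, -0.113, 0.003, -0.002]
force: [0.4, -0.1, 0.1]
gripper_width: 0.597
grasp_force: 0.0
```

View pics/e1.png

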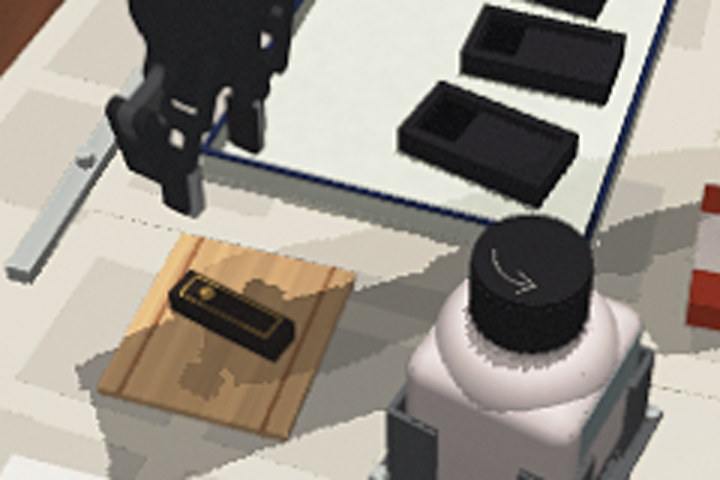

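The stick lies flat on the board at about (232,315) in the crop. The stone wells are empty. I'll start with the second stone, at (0.4815, 0.0396) with yaw 0.

```bash
python3 -m inch '[-119,-302,-70,0,0,0.226,0.1,-119,-302,-70,0,0,0.226,0.1,-119,-302,-70,0,0,0.226,0.1,-119,-302,-70,0,0,0.226,0.1,-119,-302,-70,0,0,0.226,0.1,-119,-302,-70,0,0,0.226,0.1,-119,-302,-70,0,0,0.226,0.1,-119,-302,-70,0,0,0.226,0.1,-119,-302,-100,0,0,0.226,0.1,-119,-302,-115,0,0,0.226,0.1,-119,-302,-115,0,0,0.226,0.1]'
```

```text
t: 7.15
ee_pos: [0.4786, 0.0386, 0.0846]
orientation: [1.0, 0.001, -0.002, 0.0]
force: [0.2, -0.1, 0.0]
gripper_width: 0.9
grasp_force: 0.0
```

```bash
python3 -m inch '[0,1,-4,0,0,0,0.1,0,1,-4,0,0,0,0.2,0,1,-4,0,0,0,0.5,0,1,-4,0,0,0,0.5,0,1,-4,0,0,0,0.5,0,1,-4,0,0,0,0.5]' 60
```

```text
t: 7.75
ee_pos: [0.4805, 0.0397, 0.0838]
orientation: [1.0, 0.001, 0.001, -0.0]
force: [-1.5, 0.9, 6.9]
gripper_width: 0.684
grasp_force: 65.0
```

```bash
python3 -m inch '[0,0,6,0,0,0,0.5,0,0,8,0,0,0,0.5,40,-7,8,0,0,-0.014,0.5,80,-7,8,0,0,-0.014,0.5,105,-7,8,0,0,-0.014,0.5,118,-7,6,0,0,-0.014,0.5,120,-7,3,0,0,-0.014,0.5,120,-7,3,0,0,-0.014,0.5,120,-7,3,0,0,-0.014,0.5]'
```

```text
t: 8.65
ee_pos: [0.5989, 0.0321, 0.0856]
orientation: [1.0, -0.007, -0.001, 0.0]
force: [0.0, 0.3, -2.9]
gripper_width: 0.685
grasp_force: 65.0
```

Now I push forward in small steps, watching the force.

```bash
python3 -m inch '[3,0,0,0,0,0,0.5,6,0,0,0,0,0,0.5,8,0,0,0,0,0,0.5,8,0,0,0,0,0,0.5,8,0,0,0,0,0,0.5]'; python3 -m inch '[1,0,0,0,0,0,0.5,2,0,0,0,0,0,0.5,3,0,0,0,0,0,0.5,3,0,0,0,0,0,0.5]'
```

```text
t: 9.15
ee_pos: [0.6082, 0.0322, 0.0859]
orientation: [1.0, -0.007, -0.0, 0.0]
force: [0.5, -0.1, -1.8]
gripper_width: 0.682
grasp_force: 65.0
t: 9.55
ee_pos: [0.6105, 0.0322, 0.0856]
orientation: [1.0, -0.007, -0.001, 0.0]
force: [-3.4, -0.8, -1.3]
gripper_width: 0.684
grasp_force: 65.1
```

```bash
python3 -m inch '[1,0,0,0,0,0,0.5,2,0,0,0,0,0,0.5,2,0,0,0,0,0,0.5,2,0,0,0,0,0,0.5]'; python3 -m inch '[-1,0,-1,0,0,0,0.5,-2,0,-3,0,0,0,0.5,-2,0,-3,0,0,0,0.3,-2,0,-3,0,0,0,0.2,-2,0,-3,0,0,0,0.2,-2,0,-3,0,0,0,0.2,-2,0,30,0,0,0,0.2,-2,0,70,0,0,0,0.1,-2,0,70,0,0,0,0.1]'
```

```text
t: 9.95
ee_pos: [0.6107, 0.0322, 0.0853]
orientation: [1.0, -0.006, -0.003, 0.0]
force: [-9.7, -0.4, 3.9]
gripper_width: 0.675
grasp_force: 65.6
t: 10.85
ee_pos: [0.6143, 0.0328, 0.161]
orientation: [1.0, -0.007, 0.004, -0.001]
force: [0.4, -1.0, -0.3]
gripper_width: 0.904
grasp_force: 0.0
```

```bash
python3 -m inch '[-107,-89,0,0,0,-0.1045,0.1,-107,-89,0,0,0,-0.1045,0.1,-107,-89,0,0,0,-0.1045,0.1,-107,-89,-40,0,0,-0.1045,0.1,-107,-89,-60,0,0,-0.1045,0.1,-107,-89,-60,0,0,-0.1045,0.1,-107,-89,-60,0,0,-0.1045,0.1]'
```

```text
t: 11.55
ee_pos: [0.5045, -0.0566, 0.0961]
orientation: [0.998, -0.059, -0.0, -0.0]
force: [0.7, 0.1, 0.3]
gripper_width: 0.897
grasp_force: 0.0
```

```bash
python3 -m inch '[1,0,-8,0,0,0,0.1,1,0,-13,0,0,0,0.1,1,0,-13,0,0,0,0.3,1,0,-13,0,0,0,0.5,1,0,-13,0,0,0,0.5,1,0,-13,0,0,0,0.5,1,0,-13,0,0,0,0.5]';  python3 -m inch '[0,0,6,0,0,0,0.5,0,0,8,0,0,0,0.5,40,0,8,0,0,0.1045,0.5,80,0,8,0,0,0.1045,0.5,92,0,6,0,0,0.1045,0.5,98,0,3,0,0,0.1045,0.5,98,0,3,0,0,0.1045,0.5,98,0,3,0,0,0.1045,0.5]'
```

```text
t: 12.25
ee_pos: [0.5053, -0.0566, 0.0833]
orientation: [0.998, -0.059, 0.0, -0.0]
force: [-2.2, 1.2, 5.3]
gripper_width: 0.683
grasp_force: 65.5
t: 13.05
ee_pos: [0.6016, -0.0569, 0.0854]
orientation: [1.0, -0.007, -0.001, 0.0]
force: [-0.3, -0.8, -3.0]
gripper_width: 0.68
grasp_force: 65.0
```

```bash
python3 -m inch '[3,0,0,0,0,0,0.5,5,0,0,0,0,0,0.5,7,0,0,0,0,0,0.5,8,0,0,0,0,0,0.5,8,0,0,0,0,0,0.5]'; python3 -m inch '[1,0,0,0,0,0,0.5,2,0,0,0,0,0,0.5,2,0,0,0,0,0,0.5,2,0,0,0,0,0,0.5]'
```

```text
t: 13.55
ee_pos: [0.609, -0.0568, 0.0854]
orientation: [1.0, -0.007, -0.002, 0.0]
force: [-8.0, -0.4, 1.2]
gripper_width: 0.68
grasp_force: 65.3
t: 13.95
ee_pos: [0.6092, -0.0567, 0.0849]
orientation: [1.0, -0.007, -0.004, 0.0]
force: [-13.8, 1.6, 2.9]
gripper_width: 0.684
grasp_force: 65.6
```

```bash
python3 -m inch '[-2,0,-1,0,0,0,0.5,-4,0,-3,0,0,0,0.5,-4,0,-3,0,0,0,0.3,-4,0,-3,0,0,0,0.2,-4,0,-3,0,0,0,0.2,-4,0,-3,0,0,0,0.2,-4,0,30,0,0,0,0.2,-4,0,70,0,0,0,0.1,-4,0,70,0,0,0,0.1]'; python3 -m inch '[-112,198,0,0,0,-0.211,0.1,-112,198,0,0,0,-0.211,0.1,-112,198,0,0,0,-0.211,0.1,-112,198,0,0,0,-0.211,0.1,-112,198,0,0,0,-0.211,0.1,-112,198,-40,0,0,-0.211,0.1,-112,198,-58,0,0,-0.211,0.1,-112,198,-58,0,0,-0.211,0.1,-112,198,-58,0,0,-0.211,0.1]'
python3 -c "
from meas import *
stones([(.555+.055,.032,.004),(.609,-.057,.004),(.4755,-.16,.004)])"
```

```text
t: 14.85
ee_pos: [0.6124, -0.0566, 0.1611]
orientation: [1.0, -0.007, 0.004, 0.0]
force: [-0.1, -0.3, 0.1]
gripper_width: 0.901
grasp_force: 0.0
t: 15.75
ee_pos: [0.4975, 0.1413, 0.0981]
orientation: [0.994, -0.112, -0.0, 0.0]
force: [0.1, 0.4, 0.3]
gripper_width: 0.903
grasp_force: 0.0
0 both [ 0.4417  0.1955  0.0495 -1.0853] res 90815 [50932, 42977]
0 top  [ 0.607   0.0444  0.0105 -0.1559] res 49701 [50932]
1 both [ 0.4258  0.1633  0.3098 -6.7055] res 89428 [50932, 42977]
1 top  [ 0.5848 -0.0448 -0.0357  1.0163] res 49672 [50932]
2 both [ 0.4739 -0.1586  0.0135 -0.3397] res 42036 [1212, 42977]
2 top  [ 0.475  -0.1598  0.0234 -0.3343] res 56 [1212]
```

```bash
python3 -m inch '[-2,0,-8,0,0,0,0.1,-2,0,-14,0,0,0,0.1,-2,0,-14,0,0,0,0.3,-2,0,-14,0,0,0,0.5,-2,0,-14,0,0,0,0.5,-2,0,-14,0,0,0,0.5,-2,0,-14,0,0,0,0.5]';  python3 -m inch '[0,0,6,0,0,0,0.5,0,0,8,0,0,0.1,0.5,40,-10,8,0,0,0.211,0.5,80,-19,8,0,0,0.211,0.5,100,-19,6,0,0,0.211,0.5,107,-19,3,0,0,0.211,0.5,107,-19,3,0,0,0.211,0.5,107,-19,3,0,0,0.211,0.5]'
```

```text
t: 16.55
ee_pos: [0.4951, 0.1414, 0.0841]
orientation: [0.994, -0.112, 0.0, -0.0]
force: [-1.5, 1.6, 5.4]
gripper_width: 0.683
grasp_force: 65.7
t: 17.35
ee_pos: [0.6005, 0.1225, 0.0863]
orientation: [1.0, -0.006, -0.001, 0.0]
force: [-0.7, 0.4, -3.9]
gripper_width: 0.682
grasp_force: 65.3
```

```bash
python3 -m inch '[3,0,0,0,0,0,0.5,5,0,0,0,0,0,0.5,7,0,0,0,0,0,0.5,9,0,0,0,0,0,0.5,9,0,0,0,0,0,0.5]'; python3 -m inch '[1,0,0,0,0,0,0.5,2,0,0,0,0,0,0.5,3,0,0,0,0,0,0.5,3,0,0,0,0,0,0.5]'
```

```text
t: 17.85
ee_pos: [0.6115, 0.1222, 0.087]
orientation: [1.0, -0.007, 0.0, -0.0]
force: [-0.6, -0.2, -3.7]
gripper_width: 0.685
grasp_force: 65.3
t: 18.25
ee_pos: [0.6137, 0.1222, 0.0867]
orientation: [1.0, -0.007, -0.001, 0.0]
force: [-2.5, 0.4, -3.0]
gripper_width: 0.684
grasp_force: 65.4
```

```bash
python3 -m inch '[1,0,0,0,0,0,0.5,2,0,0,0,0,0,0.5,3,0,0,0,0,0,0.5,3,0,0,0,0,0,0.5]'; python3 -m inch '[-2,0,-1,0,0,0,0.5,-4,0,-3,0,0,0,0.5,-4,0,-3,0,0,0,0.3,-4,0,-3,0,0,0,0.2,-4,0,-3,0,0,0,0.2,-4,0,-3,0,0,0,0.2,-4,0,30,0,0,0,0.2,-4,0,70,0,0,0,0.1,-4,0,70,0,0,0,0.1]'
```

```text
t: 18.65
ee_pos: [0.6141, 0.1223, 0.0861]
orientation: [1.0, -0.006, -0.003, 0.001]
force: [-12.1, 0.2, 2.2]
gripper_width: 0.68
grasp_force: 66.0
t: 19.55
ee_pos: [0.6161, 0.1233, 0.1623]
orientation: [1.0, -0.007, 0.004, -0.001]
force: [0.8, 0.7, 0.4]
gripper_width: 0.902
grasp_force: 0.0
```

```bash
python3 -m inch '[-139,-283,0,0,0,-0.316,0.1,-139,-283,0,0,0,-0.316,0.1,-139,-283,0,0,0,-0.316,0.1,-139,-283,0,0,0,-0.316,0.1,-139,-283,0,0,0,-0.316,0.1,-139,-283,0,0,0,-0.316,0.1,-139,-283,0,0,0,-0.316,0.1,-139,-283,-40,0,0,-0.316,0.1,-139,-283,-58,0,0,-0.316,0.1,-139,-283,-58,0,0,-0.316,0.1,-139,-283,-58,0,0,-0.316,0.1]'
```

```text
t: 20.65
ee_pos: [0.4745, -0.1607, 0.0991]
orientation: [0.987, -0.164, -0.0, -0.0]
force: [-0.1, -0.1, -0.5]
gripper_width: 0.902
grasp_force: 0.0
```

```bash
python3 -m inch '[1,0,-8,0,0,0,0.1,1,0,-15,0,0,0,0.1,1,0,-15,0,0,0,0.3,1,0,-15,0,0,0,0.5,1,0,-15,0,0,0,0.5,1,0,-15,0,0,0,0.5,1,0,-15,0,0,0,0.5]';  python3 -m inch '[0,0,6,0,0,0,0.5,0,0,8,0,0,0.1,0.5,40,8,8,0,0,0.2,0.5,80,13,8,0,0,0.316,0.5,110,13,8,0,0,0.316,0.5,124,13,3,0,0,0.316,0.5,124,13,3,0,0,0.316,0.5,124,13,3,0,0,0.316,0.5]'
```

```text
t: 21.35
ee_pos: [0.4752, -0.1605, 0.0842]
orientation: [0.987, -0.164, 0.0, -0.0]
force: [-2.0, 3.2, 5.1]
gripper_width: 0.681
grasp_force: 65.5
t: 22.15
ee_pos: [0.5982, -0.148, 0.0864]
orientation: [1.0, -0.007, -0.001, 0.0]
force: [-0.0, 0.5, -3.2]
gripper_width: 0.682
grasp_force: 65.0
```

```bash
python3 -m inch '[2,0,0,0,0,0,0.5,4,0,0,0,0,0,0.5,6,0,0,0,0,0,0.5,8,0,0,0,0,0,0.5,8,0,0,0,0,0,0.5]'; python3 -m inch '[1,0,0,0,0,0,0.5,2,0,0,0,0,0,0.5,2,0,0,0,0,0,0.5,2,0,0,0,0,0,0.5]'
```

```text
t: 22.65
ee_pos: [0.6074, -0.1478, 0.087]
orientation: [1.0, -0.007, 0.0, 0.0]
force: [-0.3, 0.1, -3.3]
gripper_width: 0.681
grasp_force: 65.0
t: 23.05
ee_pos: [0.6079, -0.1478, 0.0864]
orientation: [1.0, -0.007, -0.001, -0.0]
force: [-5.4, 0.5, -0.9]
gripper_width: 0.68
grasp_force: 65.2
```

```bash
python3 -m inch '[1,0,0,0,0,0,0.5,1,0,0,0,0,0,0.5,-3,0,-3,0,0,0,0.5,-3,0,-3,0,0,0,0.3,-3,0,-3,0,0,0,0.2,-3,0,-3,0,0,0,0.2,-3,0,-3,0,0,0,0.2,-3,0,30,0,0,0,0.2,-3,0,70,0,0,0,0.1,-3,0,100,0,0,0,0.1,-3,0,100,0,0,0,0.1]'; python3 -m inch '[-230,-190,160,0,0,0,0,-230,-190,160,0,0,0,0,-230,-190,160,0,0,0,0,-230,-190,160,0,0,0,0,-230,-190,160,0,0,0,0,-230,-190,160,0,0,0,0,-230,-190,160,0,0,0,0,-230,-190,160,0,0,0,0]'
python3 - <<'E'
from meas import *
t=read_camera("top");s=read_camera("side")
cv2.imwrite("pics/f1.png",np.hstack([np.clip(cv2.resize(t[150:300,80:400],(420,197),interpolation=cv2.INTER_CUBIC)*1.8,0,255).astype(np.uint8),cv2.resize(s[150:360,140:400],(244,197))]))
try: stones([(.609,.032,.004),(.609,-.057,.004),(.613,.122,.004),(.608,-.148,.004)])
except Exception as e: print(e)
E
```

```text
t: 24.15
ee_pos: [0.6088, -0.148, 0.1917]
orientation: [1.0, -0.007, 0.004, 0.001]
force: [-0.1, -1.0, 0.3]
gripper_width: 0.903
grasp_force: 0.0
t: 24.95
ee_pos: [0.3727, -0.3422, 0.349]
orientation: [1.0, -0.011, 0.001, 0.002]
force: [-0.0, 0.3, -0.1]
gripper_width: 1.001
grasp_force: 0.0
0 both [ 0.4607  0.1469  0.2368 -3.1356] res 38471 [22802, 19541]
0 top  [ 0.6113  0.0457  0.0109 -0.3912] res 21565 [22802]
1 both [ 0.4455  0.1455  0.2349 -3.1803] res 38443 [22802, 19541]
1 top  [ 0.5848 -0.0448 -0.0357  1.0163] res 21542 [22802]
2 both [ 0.4479  0.097   0.1956 -0.3051] res 38824 [22802, 19541]
2 top  [ 0.5385  0.1749  0.0153 -0.298 ] res 21522 [22802]
3 both [ 0.4483  0.1328  0.213  -2.5335] res 38672 [22802, 19541]
3 top  [ 0.6027 -0.1435  0.0045  0.0651] res 21558 [22802]
```

View pics/f1.png

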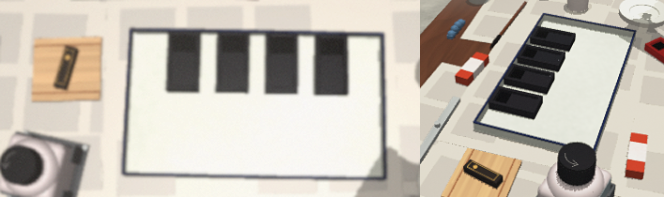

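The view shows all four stones in an even row against the far wall, at about x = 183, 232, 281 and 331 px in the picture. The stick is on the board at (67,67). Next I check the gaps numerically.

```bash
cat > gaps.py <<'E'
from lib import *
t=cv2.cvtColor(read_camera("top"),cv2.COLOR_BGR2GRAY).astype(np.float32)
ys=np.arange(.2,-.22,-.0005)
for x in(.575,.595,.615,.635):
    p=proj("top",np.c_[x+.014*ys,ys,0*ys+.026]).astype(np.float32)
    v=cv2.remap(t,p[None,:,0].copy(),p[None,:,1].copy(),1)[0];e=np.diff((v<85).astype(int))
    d,u=ys[:-1][e==1],ys[:-1][e==-1];print(x,"centres",(d+u)/2,"w",d-u)
xs=np.arange(.5,.6,.0005)
for y in (.122,.032,-.057,-.148):
  for dy in(-.02,.02):
    p=proj("top",np.c_[xs,0*xs+y+dy,0*xs+.026]).astype(np.float32);v=cv2.remap(t,p[None,:,0].copy(),p[None,:,1].copy(),1)[0];print(y,dy,"near end",xs[np.argmax(v<85)])
E
python3 gaps.py
```

```text
0.575 centres [ 0.121   0.0315 -0.0565 -0.146 ] w [0.059 0.058 0.059 0.062]
0.595 centres [ 0.1205  0.031  -0.057  -0.1465] w [0.06  0.059 0.059 0.062]
0.615 centres [ 0.1205   0.03125 -0.057   -0.14675] w [0.06   0.0595 0.059  0.0625]
0.635 centres [ 0.12     0.03125 -0.0575  -0.14775] w [0.06   0.0595 0.059  0.0605]
0.122 -0.02 near end 0.553999999999994
0.122 0.02 near end 0.554499999999994
0.032 -0.02 near end 0.553999999999994
0.032 0.02 near end 0.553999999999994
-0.057 -0.02 near end 0.5514999999999943
-0.057 0.02 near end 0.5519999999999943
-0.148 -0.02 near end 0.5489999999999946
-0.148 0.02 near end 0.5489999999999946
```

```bash
python3 - <<'E'
from lib import *
np.set_printoptions(precision=4,suppress=True)
a=np.linspace(0,2*np.pi,60)
def cyl(x,y,z,r=.032,h=.04,r2=None):return np.vstack([np.c_[x+(r if k==0 or r2 is None else r2)*np.cos(a),y+(r if k==0 or r2 is None else r2)*np.sin(a),0*a+z+k*h] for k in(0,1)])
im={n:read_camera(n) for n in C}
for th in(60,75,90):
  B={n:blobs(n,im[n],th,proj(n,[(.411,.362,.15)]))[0] for n in C}
  for ms in(["top"],["side"],["top","side"]):
    f=lambda p:sum(np.abs(hullmask(n,cyl(p[0],p[1],p[2] if len(ms)>1 else .125))-B[n]).sum() for n in ms)
    r=minimize(f,[.411,.362,.125],method="Nelder-Mead",options=dict(initial_simplex=[[.411,.362,.125],[.416,.362,.125],[.411,.367,.125],[.411,.362,.131]],xatol=2e-4,fatol=.3));print(th,ms,r.x,r.fun,[B[n].sum() for n in ms])
# dish: bright disc outline, dims
t=im["top"];g=cv2.cvtColor(t,cv2.COLOR_BGR2GRAY)[245:325,390:470]
cv2.imwrite("pics/g1.png",cv2.resize(np.clip(g*1.8,0,255).astype(np.uint8),(560,560)))
E
```

```text
60 ['top'] [0.411  0.3671 0.1249] 106.6875 [np.float32(788.0)]
60 ['side'] [0.4125 0.3707 0.1197] 111.3125 [np.float32(1625.0)]
60 ['top', 'side'] [0.4131 0.3671 0.1202] 210.3125 [np.float32(788.0), np.float32(1625.0)]
75 ['top'] [0.4105 0.3664 0.1234] 63.875 [np.float32(832.0)]
75 ['side'] [0.4144 0.3713 0.112 ] 2064.75 [np.float32(3721.0)]
75 ['top', 'side'] [0.4131 0.3681 0.1213] 2189.5 [np.float32(832.0), np.float32(3721.0)]
90 ['top'] [0.4102 0.3659 0.1218] 33.4375 [np.float32(873.0)]
90 ['side'] [0.4151 0.3694 0.1164] 17710.5625 [np.float32(19430.0)]
90 ['top', 'side'] [0.4096 0.3606 0.139 ] 17760.625 [np.float32(873.0), np.float32(19430.0)]
```

View pics/g1.png

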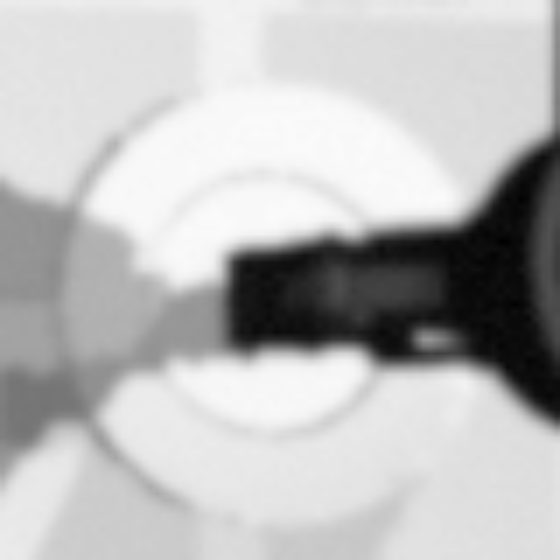

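The dish's inner ring is centred near (268–280, 304) in the crop, so the dish is at about (0.393, −0.376). The cap is at about (0.411, 0.366). Next I move towards the cap by way of (0.45, 0).

```bash
python3 -m inch '[80,342,-10,0,0,0.2,0,80,342,-10,0,0,0.2,0,80,342,-10,0,0,0.2,0,80,342,-10,0,0,0.2,0,80,342,-10,0,0,0.2,0,80,342,-10,0,0,0.2,0,80,342,-10,0,0,0.2,0,80,500,-40,0,0,0.2,0,80,600,-50,0,0,0.2,0,60,650,-50,0,0,0.2,0,38,708,-50,0,0,0.2,0,38,708,-50,0,0,0.2,0]'; python3 -c "
from lib import *
s=state();print(s['q'],R.from_quat(s['orientation']).as_matrix()[:,0])"
```

```text
t: 26.5
ee_pos: [0.4337, 0.2518, 0.3062]
orientation: [0.996, 0.094, -0.0, -0.0]
force: [1.5, 1.3, 1.8]
gripper_width: 1.001
grasp_force: 0.0
[-0.09591477  0.3108237  -0.67450255  1.82256482  0.21731364  1.08353332
 -2.23268487] [ 9.82415454e-01  1.86707015e-01 -6.04657751e-04]
```

```bash
python3 -m inch '[-23,114,-10,0,0,0.3,0,-23,114,-10,0,0,0.3,0,-23,114,-10,0,0,0.3,0,-23,114,-30,0,0,0.3,0,-23,114,-30,0,0,0.3,0,-23,114,-30,0,0,0.3,0]'
python3 - <<'E'
from lib import *
s=state();print(s['q'],R.from_quat(s['orientation']).as_matrix()[:,0])
a=read_camera("side")
cv2.imwrite("pics/h1.png",cv2.resize(a[230:420,230:400],(537,600),interpolation=cv2.INTER_CUBIC))
E
```

```text
t: 27.1
ee_pos: [0.4114, 0.3631, 0.2764]
orientation: [0.97, 0.241, -0.001, 0.0]
force: [-1.0, -0.1, -0.1]
gripper_width: 1.001
grasp_force: 0.0
[-0.28594113  0.43881545 -0.73298907  1.75171968  0.32784459  1.07904988
 -2.21298346] [ 0.88360495  0.46823037 -0.00161649]
```

View pics/h1.png

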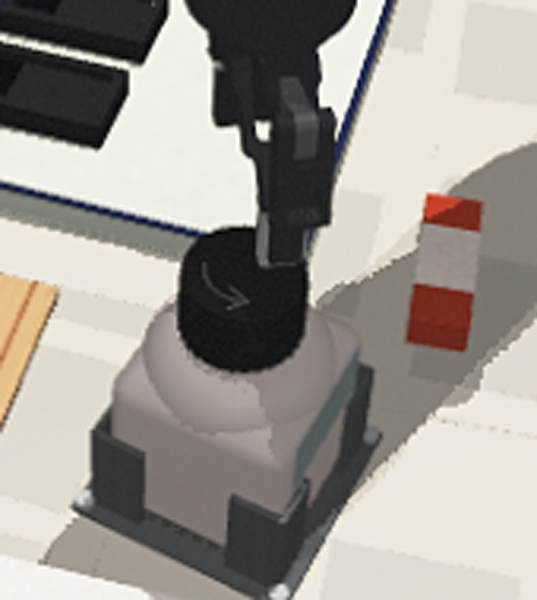

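The side view shows the near finger just outside the cap's edge at (285,260), with the gripper centred over the cap. I'll descend slowly.

```bash
python3 -m inch '[0,3,-20,0,0,0,0,0,3,-40,0,0,0,0,0,3,-50,0,0,0,0,0,3,-60,0,0,0,0,0,3,-67,0,0,0,0,0,3,-70,0,0,0,0,0,3,-70,0,0,0,0]'; python3 -m inch '[0,0,0,0,0,0,0.1,0,0,0,0,0,0,0.2,0,0,0,0,0,0,0.2,0,0,0,0,0,0,0.2,0,0,0,0,0,0,0.2]' 25
```

```text
t: 27.85
ee_pos: [0.4118, 0.3662, 0.2068]
orientation: [0.971, 0.241, 0.0, 0.0]
force: [0.5, -0.4, -1.3]
gripper_width: 0.995
grasp_force: 0.0
t: 28.35
ee_pos: [0.4117, 0.3666, 0.2071]
orientation: [0.971, 0.241, 0.0, -0.0]
force: [-0.6, 1.6, 1.5]
gripper_width: 0.797
grasp_force: 0.8
```

```bash
python3 -m inch '[0,0,0,0,0,0,0.3,0,0,0,0,0,0,0.4,0,0,0,0,0,0,0.5,0,0,0,0,0,0,0.5,0,0,0,0,0,0,0.5]' 30;  python3 -m inch '[0,0,0,0,0,0,0.5,0,0,0,0,0,0,0.5,0,0,0,0,0,0,0.5]' 80
```

```text
t: 28.85
ee_pos: [0.4115, 0.3671, 0.2076]
orientation: [0.97, 0.241, 0.0, -0.001]
force: [-2.8, 1.2, 7.7]
gripper_width: 0.746
grasp_force: 31.2
t: 29.15
ee_pos: [0.4115, 0.3671, 0.2076]
orientation: [0.97, 0.241, 0.0, -0.001]
force: [-2.8, 1.8, 7.9]
gripper_width: 0.723
grasp_force: 84.9
```

```bash
python3 -m inch '[0,0,-2,0,0,0,0.5,0,0,-4,0,0,0,0.5,0,0,-5,0,0,0,0.5,0,0,-5,0,0,0,0.5,0,0,-5,0,0,0,0.5]'
```

```text
t: 29.65
ee_pos: [0.4115, 0.3671, 0.203]
orientation: [0.97, 0.241, 0.001, -0.001]
force: [-3.2, -0.4, 12.7]
gripper_width: 0.726
grasp_force: 85.4
```

```bash
python3 -m inch '[0,0,-1,0,0,0,0.5,0,0,-1,0,0,0,0.5,0,0,-1,0,0,0.1,0.5,0,0,-1,0,0,0.2,0.5,0,0,-1,0,0,0.2,0.5,0,0,-1,0,0,0.2,0.5]'; python3 -c "
from bench import *
s=state();print(s['moment'],s['ee_pos'],s['force'])"
```

```text
t: 30.25
ee_pos: [0.4122, 0.3673, 0.2023]
orientation: [0.942, 0.337, 0.001, -0.001]
force: [-1.6, -0.7, 12.6]
gripper_width: 0.732
grasp_force: 85.8
[ 0.09689674  0.31980681 -0.00586795] [0.41223035 0.36728717 0.20232541] [-1.62670878 -0.69094635 12.55330751]
```

```bash
python3 -m inch '[0,0,0,0,0,0.1,0.5,0,0,0,0,0,0.2,0.5,0,0,0,0,0,0.3,0.5,0,0,0,0,0,0.4,0.5,0,0,0,0,0,0.5,0.5,0,0,0,0,0,0.6,0.5,0,0,0,0,0,0.7,0.5,0,0,0,0,0,0.8,0.5,0,0,0,0,0,0.88,0.5,0,0,0,0,0,0.88,0.5,0,0,0,0,0,0.88,0.5]'; python3 -c "
from bench import *
s=state();print(s['moment'],s['ee_pos'],s['force'])"
```

```text
t: 31.35
ee_pos: [0.4126, 0.3674, 0.2024]
orientation: [0.709, 0.706, 0.002, -0.0]
force: [0.5, 0.6, 13.6]
gripper_width: 0.728
grasp_force: 85.8
[ 0.14110759 -0.00273024 -0.00511285] [0.41257768 0.36744205 0.20239051] [ 0.54535578  0.63411803 13.56029536]
```

```bash
python3 -m inch '[0,0,2,0,0,0,0.5,0,0,5,0,0,0,0.5,0,0,8,0,0,0,0.5,0,0,10,0,0,0,0.5,0,0,12,0,0,0,0.5,0,0,12,0,0,0,0.5]'; python3 -m inch '[0,0,6,0,0,0,0.5,0,0,12,0,0,0,0.5,0,0,20,0,0,0,0.5,0,0,30,0,0,0,0.5,0,0,30,0,0,0,0.5]'
```

```text
t: 31.95
ee_pos: [0.4117, 0.3657, 0.2126]
orientation: [0.709, 0.706, -0.0, 0.0]
force: [0.3, -0.1, -0.9]
gripper_width: 0.726
grasp_force: 86.8
t: 32.45
ee_pos: [0.412, 0.3669, 0.2445]
orientation: [0.709, 0.706, 0.001, 0.0]
force: [0.3, -0.6, -0.3]
gripper_width: 0.722
grasp_force: 87.1
```

The cap is free. I carry it to the dish.

```bash
python3 -m inch '[0,0,50,0,0,0,0.5,48,-80,55,0,0,0,0.5,48,-120,55,0,0,0,0.5,48,-165,55,0,0,0,0.5,48,-210,55,0,0,0,0.5,48,-255,55,0,0,0,0.5,48,-300,55,0,0,0,0.5,48,-345,55,0,0,0,0.5,48,-390,55,0,0,0,0.5,40,-435,55,0,0,0,0.5,30,-480,55,0,0,0,0.5,20,-520,55,0,0,0,0.5]'; python3 -m inch '[-20,-100,0,0,0,0,0.5,-40,-223,0,0,0,0,0.5,-40,-223,0,0,0,0,0.5,-40,-223,0,0,0,0,0.5,-40,-223,0,0,0,0,0.5,-40,-223,-50,0,0,0,0.5,-40,-223,-90,0,0,0,0.5,-40,-223,-130,0,0,0,0.5,-40,-223,-130,0,0,0,0.5]'
```

```text
t: 33.65
ee_pos: [0.4309, -0.1562, 0.2978]
orientation: [0.709, 0.705, -0.0, 0.0]
force: [1.6, -0.5, 0.1]
gripper_width: 0.727
grasp_force: 87.5
t: 34.55
ee_pos: [0.389, -0.3757, 0.1635]
orientation: [0.709, 0.706, -0.0, -0.004]
force: [-0.7, 0.2, 0.1]
gripper_width: 0.726
grasp_force: 87.5
```

```bash
python3 -m inch '[3,0,-30,0,0,0,0.5,3,0,-55,0,0,0,0.5,3,0,-66,0,0,0,0.5,3,0,-70,0,0,0,0.5,3,0,-70,0,0,0,0.5]'
python3 - <<'E'
from lib import *
a=read_camera("side");b=read_camera("top")
cv2.imwrite("pics/i1.png",np.hstack([cv2.resize(a[90:200,320:430],(400,400),interpolation=cv2.INTER_CUBIC),np.clip(cv2.resize(b[240:340,380:480],(400,400),interpolation=cv2.INTER_CUBIC)*1.8,0,255).astype(np.uint8)]))
E
```

```text
t: 35.05
ee_pos: [0.3952, -0.3771, 0.0988]
orientation: [0.709, 0.706, 0.0, 0.001]
force: [1.3, 0.2, -0.9]
gripper_width: 0.727
grasp_force: 87.5
```

View pics/i1.png

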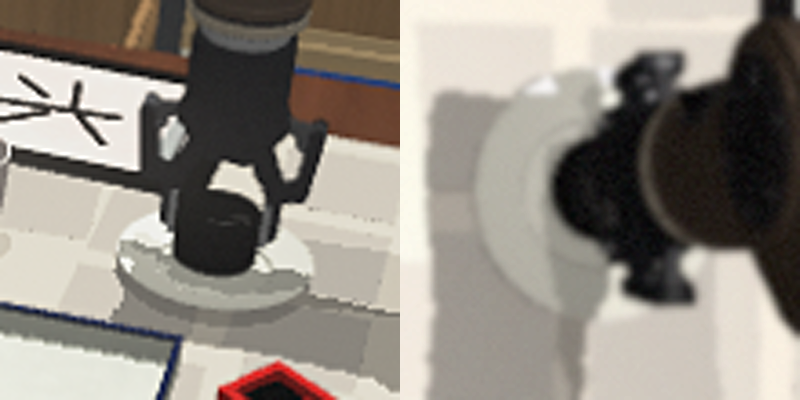

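The cap is centred over the dish, at about (215,235) in the left half of the picture. I lower it to contact.

```bash
python3 -m inch '[-1,0,-5,0,0,0,0.5,-1,0,-9,0,0,0,0.5,-1,0,-9,0,0,0,0.5,-1,0,-9,0,0,0,0.5]'; python3 -m inch '[0,0,-1,0,0,0,0.5,0,0,-2,0,0,0,0.5,0,0,-2,0,0,0,0.5]'
```

```text
t: 35.55
ee_pos: [0.3937, -0.3769, 0.0888]
orientation: [0.709, 0.706, -0.0, 0.0]
force: [0.9, -1.5, 0.7]
gripper_width: 0.731
grasp_force: 87.5
t: 35.85
ee_pos: [0.3938, -0.3769, 0.0885]
orientation: [0.709, 0.706, -0.001, 0.0]
force: [-6.0, 2.4, 23.7]
gripper_width: 0.727
grasp_force: 90.0
```

```bash
python3 -m inch '[0,0,2,0,0,0,0.5,0,0,2,0,0,0,0.4,0,0,2,0,0,0,0.2,0,0,2,0,0,0,0.12,0,0,2,0,0,0,0.12,0,0,2,0,0,0,0.12,0,0,2,0,0,0,0.12,0,0,2,0,0,0,0.12]'; python3 -m inch '[0,0,10,0,0,0,0.12,0,0,25,0,0,0,0.12,0,0,60,0,0,0,0.1,0,0,110,0,0,0,0.1,0,0,160,0,0,0,0,0,0,210,0,0,0,0,0,-50,210,0,0,0,0,0,-100,210,0,0,0,0,0,-150,210,0,0,0,0,0,-150,210,0,0,0,0]'
python3 - <<'E'
from lib import *
a=read_camera("side");b=read_camera("top")
cv2.imwrite("pics/j1.png",np.hstack([cv2.resize(a,(400,300)),np.clip(cv2.resize(b,(400,300))*1.8,0,255).astype(np.uint8)]))
cv2.imwrite("pics/j2.png",np.hstack([cv2.resize(a[110:200,320:420],(400,360),interpolation=cv2.INTER_CUBIC),np.clip(cv2.resize(b[240:330,380:480],(400,360),interpolation=cv2.INTER_CUBIC)*1.8,0,255).astype(np.uint8)]))
E
python3 gaps.py
```

```text
t: 36.65
ee_pos: [0.3937, -0.3767, 0.0888]
orientation: [0.709, 0.706, 0.0, -0.0]
force: [-0.2, -0.8, -0.7]
gripper_width: 0.881
grasp_force: 0.0
t: 37.65
ee_pos: [0.3907, -0.5339, 0.2987]
orientation: [0.712, 0.702, -0.001, 0.001]
force: [1.1, 0.6, -1.1]
gripper_width: 1.002
grasp_force: 0.0
0.575 centres [ 0.121    0.0315  -0.05675 -0.14625] w [0.059  0.058  0.0595 0.0625]
0.595 centres [ 0.12075  0.03125 -0.05675 -0.1465 ] w [0.0605 0.0595 0.0595 0.062 ]
0.615 centres [ 0.12025  0.03125 -0.057   -0.14675] w [0.0605 0.0595 0.06   0.0625]
0.635 centres [ 0.12     0.03125 -0.05725 -0.14775] w [0.06   0.0595 0.0595 0.0605]
0.122 -0.02 near end 0.553999999999994
0.122 0.02 near end 0.554499999999994
0.032 -0.02 near end 0.5534999999999941
0.032 0.02 near end 0.553999999999994
-0.057 -0.02 near end 0.5514999999999943
-0.057 0.02 near end 0.5514999999999943
-0.148 -0.02 near end 0.5484999999999947
-0.148 0.02 near end 0.5489999999999946
```

View pics/j1.png

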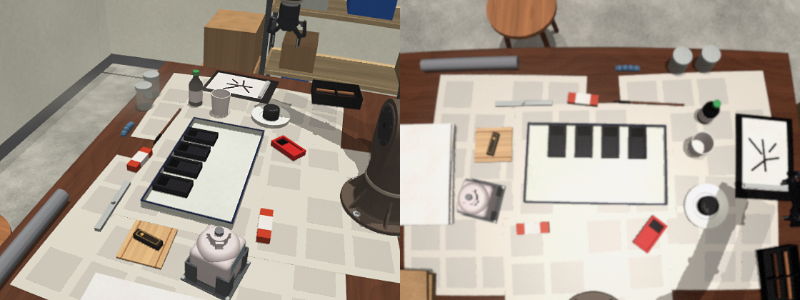

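View pics/j2.png

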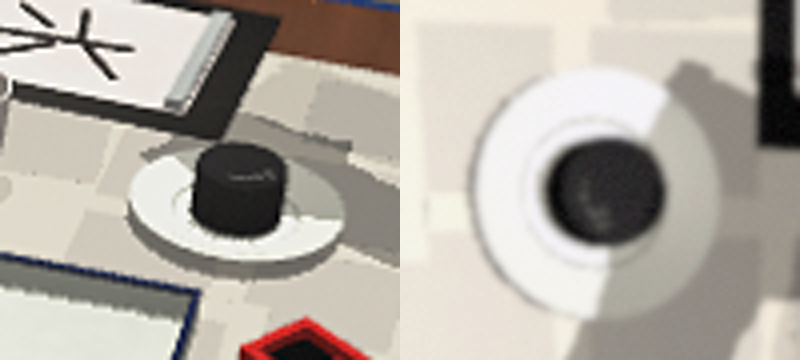

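The cap stands upright in the middle of the dish at about (605,190), and the bottle is open. The stones are still in an even row, the stick is on the board, and nothing else has moved. I'm handing the job in.

```bash
python3 -c "
from bench import *
print(sign_off())"
```

```text
the job is handed in; nothing more can be done
None
```

I handed the job in; the hand-in returned no verdict, but my last camera check showed the four stones in an even row against the far wall (89 mm between centres, gaps about 29 mm), the only ink stick flat on the board, the cap upright in the middle of the dish, and the other things still in place.

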